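# Tip a carving block over the fence onto the bench board

## Robot

A 6-joint arm with a two-finger parallel gripper is mounted at the origin on the work surface. World frame = base frame: x ahead of the robot, y to its left, z up, the work surface at z = 0. Lengths are in mm, angles in degrees, forces in N, time in s.
With the tool pointing down it reaches from about 375 to 750 mm from the base axis. Payload 9 kg.
Tool frame: the origin (TCP) lies midway between the tips of the shut fingers; the grasp point (between the pads) lies 19 mm behind it (manip.hold_point_z is the distance from the TCP to the grasp point, in mm); z points along the fingers, y is the line along which they close (so a half turn about z gives the same grasp; the last joint's range is limited). The gripper opens to 85 mm and grips with 20 to 120 N. Pads are 22 mm wide; open, the fingers measure 114 mm over their backs; the gripper's body (76 mm by 85 mm) begins 54 mm behind the grasp point. The pads swing forward as they close: fully open they stand 13 mm farther back than shut.
Start: joints at [57.313, 5.964, 5.575, 89.605, 0, 77.527], TCP at [207.322, 563.076, 231.331] pointing down, gripper open.
Joint ranges: [-171.21, 171.21], [-48.23, 106.86], [-62.78, 66.21], [-105.2, 120.99], [-86.42, 89.51], [-180, 180]. Speed limits (degrees/s): [127.2, 127.2, 147.25, 180, 180, 180].

## Interface

Orientations are given as a 3x3 rotation matrix whose columns are the frame's x, y, z axes.
In Python, from station import manip gives the robot as it stands.
- The arm moves only by the tool move_arm, never from a script. Its argument "increments" is text: rows parted by semicolons, each of 7 numbers parted by spaces: the opening, from 0 (shut) to 1 (fully open), then the shift along the tool's x, y, z in cm, then the turn, a rotation vector about the tool's x, y, z in rad. A call has 1 to 12 rows; each row shifts and turns the commanded pose from where the row before left it, along the tool's axes as they then stand; what a row does not reach is not made up. A row lasts 1/10 s, in which the tool goes at most 50 mm and 8.59 degrees, less where a joint would pass 70% of its speed; a pose out of reach is approached as far as the arm can. A call is refused whole if a number of a shift passes 5 or a number of a turn 0.15, either way. A call with a gripper value outside its range is refused whole. The fingers move at their own pace and stop on an object; "force" is the grip in N (left out, the last holds). Time passes only in rows, so rows that do not move let the fingers close. It gives the time, the measured TCP pose, the force, the opening and the grip force at its end, in the units of the state.
- manip.state(): the state, without advancing time (a new reading comes with each control period).
- manip.grab_frame(name): name is "scene" or "side" or "wrist"; returns the picture (480x640x3 uint8, red, green, blue); there is no depth.
- manip.camera_params(name): a dict with "camera_matrix" (3x3 intrinsics, pixels), "world_to_cam" (4x4, takes a point from world to camera coordinates); the wrist camera has in their place "tool_from_camera" (4x4, takes a point from camera to tool coordinates, whose origin is the TCP and whose axes are the flange's). Camera axes: x right, y up, looking along -z (the intrinsics and any distortion apply to the point x, -y, -z); pixel columns grow to the right and rows downward; lengths in mm; the calibration is good to about 2 mm. A picture is of the moment at which its call begins: read the wrist's pose just before it. camera_params takes no time and is no camera call.
- manip.job_done(): hands the job in; it is judged then, once.
The state is a dict: "t": time; "joints": joint angles; "joint_velocities": joint speeds; "tau": joint torques, N m; "tcp_pos": TCP position; "ee_rot": TCP orientation; "force": force on the tool from outside, world axes, zero at the start; "torque": the same for the moment, N m; "width": finger opening in mm; "gripper_force": force on a finger pad.
Only numpy, scipy, OpenCV 4.12 (cv2) and the standard library are available. Lean on these libraries where they do the work, as an engineer would, in place of code of your own. Each camera call takes 0.05 s, during which the arm holds its last target. There are 200 camera calls.

## Task

Lay the wooden carving block down on the bench board, ready for carving: bring its foot up to the low steel fence and push it over, so that it pivots on the fence and comes to lie on its side on the board with the pencilled leaf on top; then push it along until its red waxed end is snug and square against the dark wooden stop. Reach in beneath the lamp without touching it, and leave the other things on the counter where they are.

Things in the scene. Friction and masses are not known exactly. Their poses are not given: they have to be found in the camera images.
- board: Bench board fixed to the counter: plywood 12 mm thick, 320 mm wide (y from -160 to +160), steel fence along one edge, dark wooden stop along the other. Origin on the counter (z = 0) in the middle of the fence's outer face; +x runs level from fence to stop, y along the fence, z up.
- fence (a point): Middle of the steel fence's outer top edge, 12 mm above the counter. The fence is a bright bar 8 mm wide along the board's y, flush with the plywood behind it: a 12 mm step up from the counter onto the board. At the start the block stands outside it (board x below 0).
- stop (a point): Middle of the foot of the stop's face, on the plywood, 180 mm from the fence's outer face. The stop is a dark wooden strip 28 mm thick across the whole board, rising 24 mm above the plywood.
- block: Loose smooth basswood block 100 x 100 x 150 mm, 0.5 to 0.85 kg, too wide to grip. Stands on the counter 15 to 45 mm outside the fence, turned up to 0.2 rad from square. Origin at the centre of its lower end, z along it. Its -x face, away from the fence, carries the pencilled leaf; its +x face goes down on the board. Friction 0.25: pushed below 100 mm height it slides along; pushed near its top it may tip too early.
- block_top (a point): Centre of the block's dark red waxed end, 150 mm from its lower end. After falling, this end points to the stop and up to 70 mm of the block's length sticks out over the fence on the other side.
- block_foot (a point): Middle of the block's lower edge on its +x side, the edge that meets the fence. Once it is there, a push of 2 to 6 N at 120 to 140 mm height tips the block; past about 0.6 rad of lean it falls onto the board by itself.
- lamp: LED bar lamp, fixed, not to be touched. Origin on the counter straight below the middle of its bar; axes parallel to the board's. The bar runs along y from -180 to +180 mm; a 16 mm post at y = +240 mm, on a round black base 136 mm across and 20 mm high, carries it.
- lamp_bar (a point): Middle of the underside of the lamp's bar, 372 mm above the counter. The bar is 44 mm wide, 20 mm thick, 360 mm long, parallel to the fence, about 13 to 67 mm outside it, above the block's way: the tool must lean some 30 to 50 degrees, fingers pointing down and towards the stop, to follow the block beneath it.
- gouge: Carving gouge lying on the counter beyond the stop, along it, 225 mm long, 26 mm high; brown wooden handle, steel blade; origin under its middle, x along it to the blade. Bystander.
- mallet: Carver's round wooden mallet standing on its head, 86 mm across, 240 mm high; origin at the centre of its underside. Bystander.
- paint: Teal paint bottle with wooden-brown cap, 40 mm across, 125 mm high; origin at the centre of its underside. Bystander.
- ink: Dark violet ink bottle, 38 mm across, 85 mm high; origin at the centre of its underside. Bystander.
- pencil: Flat red carpenter's pencil, 175 x 14 x 8 mm, lying on the board near its -y edge, along the board's x; origin under its middle. Bystander.
- stone: Two-coloured sharpening stone, 150 x 50 x 24 mm, lying on the counter beyond the stop; origin under its middle, x along it. Bystander.
Not all that is in view belongs to the job. Of the things that look like the block, take the one that is farthest to the robot's left at the start.

How it is judged (in metres and radians):
On the way, in this order (a step that is already met when the one before it is completed fails the run):
1. the block leans over towards the board with its lower edge against the fence (within 20 mm of it) (angle between block's own z axis and vertical between 0.2 and 1 rad and angle between block's own x axis and vertical above 1.72 rad and x of block_foot in the frame of board between -0.02 and 0.01 m), for 0.05 s.
2. the block lies flat on its side on the board, the pencilled leaf on top (angle between block's own z axis and vertical between 1.48 and 1.66 rad and angle between block's own x axis and vertical above 3.04 rad and z of block_top in the frame of board between 0.052 and 0.072 m and y of block_top in the frame of board between -0.11 and 0.11 m), for 0.2 s.
At the end, for the whole second after the job is handed in: The block lies flat (within 5 degrees) on its side on the board, between the board's side edges (its centre line within 110 mm of the board's), the pencilled leaf on top, its red waxed end within 6 mm of the stop's face and square to it within 4.5 degrees, at rest (all of step 2 and x of block_top in the frame of board between 0.174 and 0.186 m and angle between the z axis of block and the x axis of board, either way round below 0.08 rad and linear speed of block below 0.01 m/s); the robot touches nothing.
It fails at once if the lamp is pushed (over 2 N) (contact force between lamp and anything else above 2 N).
It fails at once if the gouge, mallet, paint bottle, ink bottle, pencil or sharpening stone is shifted by more than 30 mm (distance of any of gouge, mallet, paint, ink, pencil, stone from where it was at the start of the episode above 0.03 m).
It also fails if it takes over 64 s, if anything falls off the work surface, if the arm or the gripper's body presses on something with over 40 N, if the wrist force passes 120 N, or if a joint passes its speed limit or range.

## Working session

There is one attempt and no reset: what is moved stays moved. The work goes in short steps, Python scripts to look and compute and a tool call to move; the robot and the scene stay as the last step left them, time stands still between calls to the robot, and variables do not carry over. Pictures are saved under pics/ and viewed, at most 10 in all, crops included, and the job is handed in when it is done.

Besides the shell and the picture viewer there is one more tool, called after ">>>" as name(argument=value, ...) on one line, values as JSON. move_arm: Moves the arm, as the interface text tells. Its arguments: {"type":"object","properties":{"increments":{"type":"string"},"force":{"type":"number"}},"required":["increments"]}

```bash
mkdir -p pics; ls; python3 - <<'E'
from station import manip
import cv2,numpy as np
s=manip.state();print(s['t'],s['tcp_pos'],s['ee_rot'],s['width'])
for n in("scene","side"):
    cv2.imwrite(f"pics/{n}0.png",manip.grab_frame(n)[:,:,::-1])
    p=manip.camera_params(n);print(n,p)
print(manip.camera_params("wrist"))
E
```

```text
pics
0.0 [207.12823465 562.76421933 230.51332191] [[-9.38391414e-01  3.45573463e-01 -7.31652292e-04]
 [ 3.45574104e-01  9.38390808e-01 -1.10937822e-03]
 [ 3.03204112e-04 -1.29387108e-03 -9.99999117e-01]] 85.2757760697163
scene {'camera_matrix': array([[590.75533999,   0.        , 318.60924178],
       [  0.        , 590.75533999, 239.25856188],
       [  0.        ,   0.        ,   1.        ]]), 'world_to_cam': array([[-9.41648229e-01, -3.36513360e-01, -7.57433576e-03,
         5.24939387e+02],
       [ 3.16936421e-01, -8.93996268e-01,  3.16736449e-01,
        -2.87950667e+02],
       [-1.13357474e-01,  2.95853733e-01,  9.48483343e-01,
        -1.45069289e+03],
       [ 0.00000000e+00,  0.00000000e+00,  0.00000000e+00,
         1.00000000e+00]])}
side {'camera_matrix': array([[584.87124811,   0.        , 324.33941987],
       [  0.        , 584.87124811, 236.81256906],
       [  0.        ,   0.        ,   1.        ]]), 'world_to_cam': array([[ 5.99287788e-01, -8.00445213e-01,  1.18999111e-02,
        -3.55561857e+02],
       [ 6.15447436e-01,  4.70185471e-01,  6.32574167e-01,
        -4.91110755e+02],
       [-5.11936129e-01, -3.71770203e-01,  7.74408365e-01,
        -1.09782083e+03],
       [ 0.00000000e+00,  0.00000000e+00,  0.00000000e+00,
         1.00000000e+00]])}
{'camera_matrix': array([[347.94766071,   0.        , 317.50857607],
       [  0.        , 347.94766071, 244.59154124],
       [  0.        ,   0.        ,   1.        ]]), 'tool_from_camera': array([[-4.42510342e-04,  9.65101026e-01,  2.61877478e-01,
         6.72327722e+01],
       [ 9.99999895e-01,  4.58306070e-04,  7.58513436e-07,
         5.06508674e-01],
       [-1.19287996e-04,  2.61877451e-01, -9.65101128e-01,
        -1.43498174e+02],
       [ 0.00000000e+00,  0.00000000e+00,  0.00000000e+00,
         1.00000000e+00]])}
```

View pics/scene0.png

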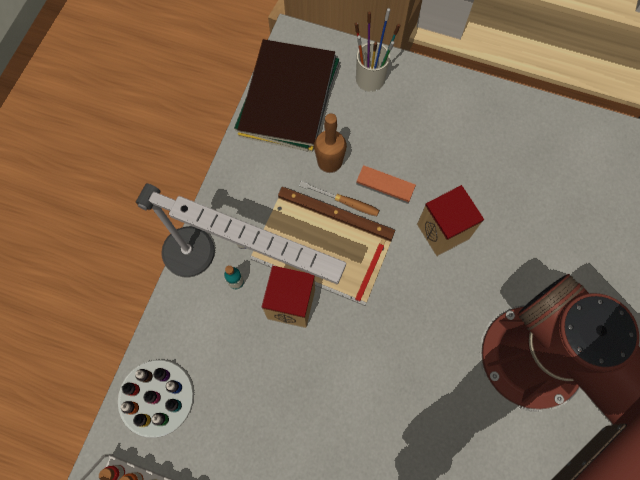

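View pics/side0.png

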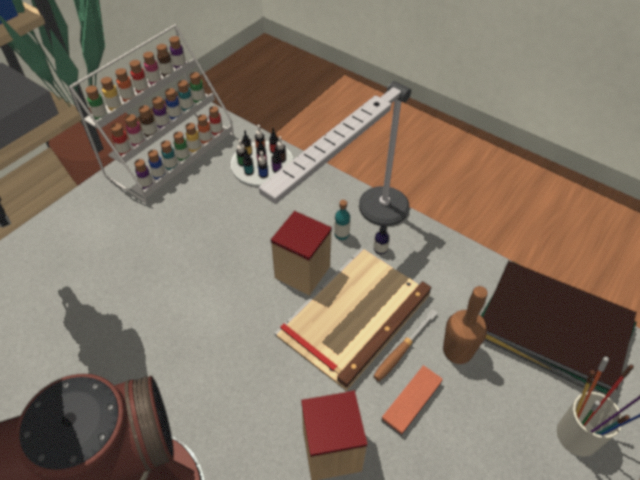

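Scene picture: the block candidates are the red-topped blocks at (290,290) and (453,212). Image down is roughly robot-left (+y), so the first one should be the right one. The lamp bar runs from (170,205) to (345,270). The fence edge runs about (252,262)–(365,302), and the stop about (283,190)–(393,235). The ink bottle sits by the lamp base, and the paint bottle is at (233,275).

```bash
cat > h.py <<'E'
from station import manip
import cv2,numpy as np
def ray(n,uv,z):
    p=manip.camera_params(n);K=p["camera_matrix"];T=p["world_to_cam"];R=T[:3,:3];c=-R.T@T[:3,3]
    uv=np.atleast_2d(np.asarray(uv,float))
    d=np.c_[(uv[:,0]-K[0,2])/K[0,0],-(uv[:,1]-K[1,2])/K[1,1],-np.ones(len(uv))]@R
    return c+d*((z-c[2])/d[:,2])[:,None]
def proj(n,P):
    p=manip.camera_params(n);K=p["camera_matrix"];T=p["world_to_cam"]
    c=np.atleast_2d(P)@T[:3,:3].T+T[:3,3]
    return np.c_[K[0,2]-K[0,0]*c[:,0]/c[:,2],K[1,2]+K[1,1]*c[:,1]/c[:,2]]
def redtops(img):
    h=cv2.cvtColor(img,cv2.COLOR_RGB2HSV)
    m=((h[...,0]<8)|(h[...,0]>172))&(h[...,1]>190)&(h[...,2]>60)&(h[...,2]<170)
    cs,_=cv2.findContours(m.astype(np.uint8),cv2.RETR_EXTERNAL,cv2.CHAIN_APPROX_NONE)
    return [c for c in cs if cv2.contourArea(c)>600]
E
python3 - <<'E'
from h import *
np.set_printoptions(precision=1,suppress=True)
ims={n:cv2.imread(f"pics/{n}0.png")[:,:,::-1].copy() for n in("scene","side")}
for n in ims:
    for c in redtops(ims[n]):
        q=cv2.approxPolyDP(c,0.04*cv2.arcLength(c,True),True)[:,0]
        w=ray(n,c[:,0],150)[:,:2].astype(np.float32)
        print(n,cv2.contourArea(c),q.tolist(),"\n",ray(n,q,150)[:,:2].tolist(),cv2.minAreaRect(w))
a=cv2.resize(ims["scene"][170:340,210:410],None,fx=4,fy=3.5*1,interpolation=cv2.INTER_CUBIC)
a=cv2.resize(ims["scene"][180:330,210:410],None,fx=4,fy=4,interpolation=cv2.INTER_CUBIC)
cv2.imwrite("pics/crop1.png",a[:,:,::-1])
a=cv2.resize(ims["side"][200:392,245:445],None,fx=3.1,fy=3.1,interpolation=cv2.INTER_CUBIC)
cv2.imwrite("pics/crop2.png",a[:,:,::-1])
E
```

```text
scene 1770.0 [[273, 266], [263, 307], [304, 316], [313, 276]] 
 [[656.8802419715485, 33.44472387688336], [643.5138444005099, 131.38294637204896], [548.6023946850495, 119.55798765430166], [561.119338934998, 24.91332463366649]] ((602.7506713867188, 76.66729736328125), (99.40364074707031, 101.01664733886719), 7.203183174133301)
scene 1590.5 [[461, 186], [426, 204], [448, 238], [482, 220]] 
 [[299.24136628077895, -307.400994760351], [365.91321228633325, -233.96914602305566], [292.8138255402299, -168.4584462723937], [228.9761980816556, -239.01112325963896]] ((296.5312805175781, -238.60577392578125), (101.11913299560547, 101.17375183105469), 47.794097900390625)
```

View pics/crop1.png

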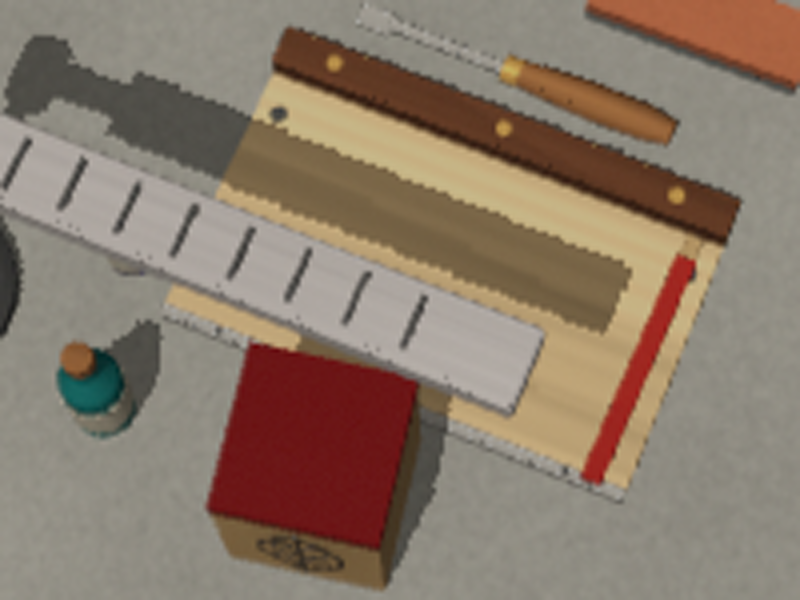

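View pics/crop2.png

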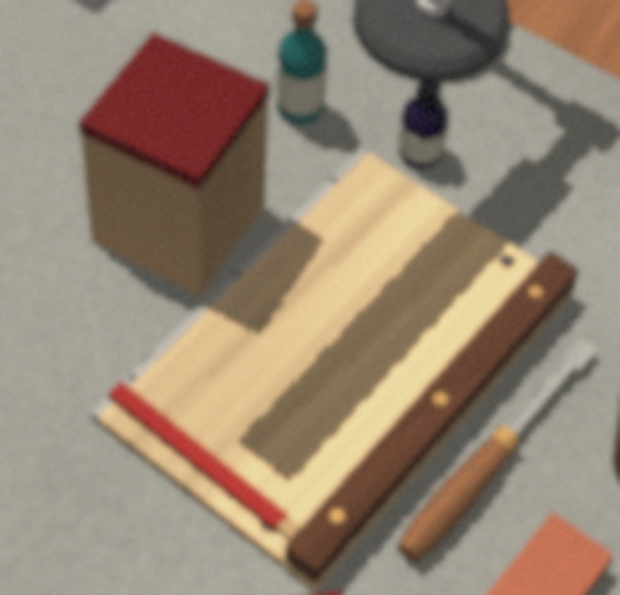

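Crops: the chosen block (leaf on its outer face at crop1 (300,552)) stands outside the fence. Fence outer edge in crop1 runs (163,315)–(622,498), in crop2 (368,150)–(95,412). The bar lamp ends at crop1 (545,328)/(512,412). Now the frames.

```bash
python3 - <<'E'
from h import *
np.set_printoptions(precision=1,suppress=True)
c1=lambda p:np.array(p,float)/4+[210,180]-.4
c2=lambda p:np.array(p,float)/3.1+[245,200]-.4
print("fence scene z12",ray("scene",c1([(165,303),(163,318),(626,488),(622,500)]),12))
print("fence side z12",ray("side",c2([(368,150),(95,412)]),12))
print("stop top front/back corners scene z36",ray("scene",c1([(273,66),(289,27),(723,235),(741,200)]),36))
print("stop side z36",ray("side",c2([(553,253),(577,268),(288,548),(318,570)]),36))
print("lamp scene z392",ray("scene",c1([(543,328),(512,410)]),392), ray("scene",np.array([[187,199],[170,206],[178,197],[170,212]]),392))
print("lamp side z392",ray("side",[[398,90],[388,87],[262,185],[275,194]],392))
print("block side top z150",ray("side",c2([(155,35),(266,88),(200,182),(83,124)]),150))
print("paint",ray("scene",c1([(78,358)]),125),"mallet",ray("scene",[[331,118]],240),"ink",ray("side",c2([(425,110)]),60))
E
```

```text
fence scene z12 [[745.7  -7.   12. ]
 [743.2   2.8  12. ]
 [427.4   9.   12. ]
 [427.3  17.1  12. ]]
fence side z12 [[746.   -7.7  12. ]
 [426.8  13.1  12. ]]
stop top front/back corners scene z36 [[ 733.8 -176.    36. ]
 [ 733.8 -205.5   36. ]
 [ 420.4 -162.9   36. ]
 [ 416.6 -189.4   36. ]]
stop side z36 [[ 732.6 -185.1   36. ]
 [ 731.7 -206.6   36. ]
 [ 415.4 -167.    36. ]
 [ 414.6 -192.3   36. ]]
lamp scene z392 [[487.1  37.  392. ]
 [487.9  79.8 392. ]] [[823.2  19.7 392. ]
 [848.8  44.5 392. ]
 [841.7  21.8 392. ]
 [843.6  56.1 392. ]]
lamp side z392 [[887.2  27.8 392. ]
 [882.9  50.6 392. ]
 [493.2  73.9 392. ]
 [490.3  40.4 392. ]]
block side top z150 [[644.6 127.  150. ]
 [653.4  30.  150. ]
 [555.9  15.6 150. ]
 [546.2 114.5 150. ]]
paint [[756.5  69.4 125. ]] mallet [[ 642.2 -329.3  240. ]] ink [[773.5 -39.7  60. ]]
```

>>> move_arm(increments="0.6 0 0 0 0 0 0.141; 0.6 0 0 0 0 0 0.141; 0.6 0 0 0 0 0 0.141; 0.6 0 0 0 0 0 0.141; 0.6 0 0 0 0 0 0.141; 0.6 0 0 0 0 0 0.141; 0.6 0 0 0 0 0 0.141; 0.6 0 0 0 0 0 0.141; 0.6 0 0 0 0 0 0.141; 0.6 0 0 0 0 0 0")

```text
t: 1.1
tcp_pos: [207.2, 562.9, 230.9]
ee_rot: [[0.053, 0.999, -0.0], [0.999, -0.053, -0.001], [-0.001, -0.0, -1.0]]
force: [0.3, 0.3, -0.2]
width: 51.2
gripper_force: 0.0
```

```bash
cat >> h.py <<'E'
import json
def log():
    s=manip.state()
    open("log.jsonl","a").write(json.dumps([list(map(float,s["joints"])),list(map(float,s["tcp_pos"])),np.asarray(s["ee_rot"]).tolist()])+"\n")
    return s
E
python3 - <<'E'
from h import *
json.dump
open("log.jsonl","w").write(json.dumps([[57.313,5.964,5.575,89.605,0,77.527],[207.322,563.076,231.331],[[-9.38391414e-01,3.45573463e-01,-7.3e-04],[3.45574104e-01,9.38390808e-01,-1.1e-03],[3e-04,-1.29e-03,-1]]])+"\n")
s=log();print(s['t'],s['joints'],s['tcp_pos'],s['ee_rot'].round(3).tolist())
E
```

```text
1.1 [5.73107599e+01 5.98346290e+00 5.54928745e+00 8.96050399e+01
 1.75347457e-04 1.50354116e+02] [207.23386028 562.89845002 230.89075303] [[0.053, 0.999, -0.0], [0.999, -0.053, -0.001], [-0.001, -0.0, -1.0]]
```

>>> move_arm(increments="0.6 -2.5 4.05 0 0 0 0; 0.6 -2.5 4.05 0 0 0 0; 0.6 -2.5 4.05 0 0 0 0; 0.6 -2.5 4.05 0 0 0 0; 0.6 -2.5 4.05 0 0 0 0; 0.6 -2.5 4.05 0 0 0 0; 0.6 -2.5 4.05 0 0 0 0; 0.6 -2.5 4.05 0 0 0 0; 0.6 -2.5 4.05 0 0 0 0; 0.6 -2.5 4.05 0 0 0 0; 0.6 0 0 0 0 0 0; 0.6 0 0 0 0 0 0")

```text
t: 2.3
tcp_pos: [599.5, 291.8, 230.4]
ee_rot: [[0.049, 0.999, -0.001], [0.999, -0.049, -0.0], [-0.0, -0.001, -1.0]]
force: [-0.3, -0.1, -0.3]
width: 51.3
gripper_force: 0.0
```

```bash
python3 -c "
from h import *
s=log();print(s['t'],s['joints'],s['tcp_pos'])"
```

```text
2.3 [1.47390908e+01 1.81629094e+01 1.92373745e+01 9.11553298e+01
 1.39026266e-02 1.07575637e+02] [599.49713497 291.79814031 230.41903298]
```

>>> move_arm(increments="0.6 0 0 0 0 -0.131 0; 0.6 0 0 0 0 -0.131 0; 0.6 0 0 0 0 -0.131 0; 0.6 0 0 0 0 0 0; 0.6 0 0 0 0 0 0")

```text
t: 2.8
tcp_pos: [598.2, 294.4, 230.2]
ee_rot: [[0.043, 0.999, -0.02], [0.923, -0.047, -0.381], [-0.381, -0.002, -0.924]]
force: [0.0, -0.1, 0.3]
width: 51.4
gripper_force: 0.0
```

```bash
python3 - <<'E'
from h import *
s=log();print(s['t'],s['joints'],s['tcp_pos'],s['ee_rot'].round(3).tolist())
cv2.imwrite("pics/side1.png",manip.grab_frame("side")[:,:,::-1])
# fit UR-like model: Rz(q1) p(0,0,h) Ry(s2 q2+o) ...
from scipy.spatial.transform import Rotation as R
from scipy.optimize import least_squares
D=[json.loads(l) for l in open("log.jsonl")]
def fk(q,p,sg,allp=False):
    h,r0,lat,a2x,a2z,a3x,a3z,wx,wz,w5x,w5z,d6=p; q=np.radians(q)
    M=R.from_euler("z",q[0]);P=[M.apply([r0,0,h])];o=P[0]+M.apply([0,lat,0])
    M=M*R.from_euler("y",sg[0]*q[1]);P+=[o];o=o+M.apply([a2x,0,a2z]);P+=[o]
    M=M*R.from_euler("y",sg[1]*q[2]);o=o+M.apply([a3x,0,a3z]);P+=[o]
    M=M*R.from_euler("y",sg[2]*q[3]);o=o+M.apply([wx,0,wz]);P+=[o]
    M=M*R.from_euler("z",sg[3]*q[4]);o=o+M.apply([d6,0,0]);P+=[o]
    zt=M.apply([1,0,0])
    return (np.array(P),zt) if allp else (o,zt)
best=[]
for s2 in(1,-1):
 for s3 in(1,-1):
  for s5 in(1,-1):
    sg=(s2,s3,1,s5)
    e=max(np.abs(fk(d[0],np.zeros(12),sg)[1]-np.array(d[2])[:,2]).max() for d in D)
    best.append((e,sg))
print(sorted(best)[:3])
E
```

```text
2.8 [ 23.93356535  35.7777172   39.08331339 103.89340142 -19.87917016
 118.46552346] [598.15735726 294.44253052 230.24239221] [[0.043, 0.999, -0.02], [0.923, -0.047, -0.381], [-0.381, -0.002, -0.924]]
[(np.float64(0.0011881356367819498), (1, -1, 1, 1)), (np.float64(0.09622614238518555), (-1, 1, 1, 1)), (np.float64(0.5788910664024937), (-1, 1, 1, -1))]
```

View pics/side1.png

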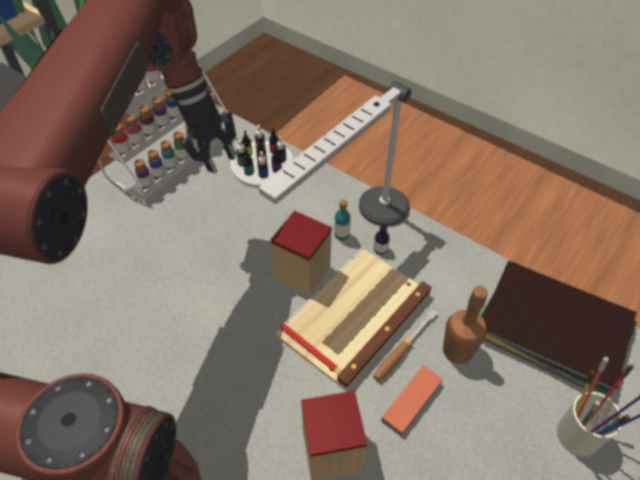

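Side picture: gripper at (200,140) well clear of the lamp bar (265,190)–(400,95), forearm high. Continue to a standoff behind the block, with more lean.

>>> move_arm(increments="0.6 -1.8 0.4 4.3 0 0 0; 0.6 -1.8 0.4 4.3 0 0 0; 0.6 -1.8 0.4 4.3 0 0 0; 0.6 0 0 0 0 -0.131 0; 0.6 0 0 0 0 -0.131 0; 0.6 0 0 0 0 -0.131 0; 0.6 0 0 0 0 0 0; 0.6 0 0 0 0 0 0")

```text
t: 3.65
tcp_pos: [606.1, 192.9, 133.3]
ee_rot: [[0.036, 0.999, -0.036], [0.708, -0.051, -0.704], [-0.705, -0.0, -0.709]]
force: [0.4, 0.2, 1.1]
width: 51.0
gripper_force: 0.0
```

```bash
cat > fit.py <<'E'
from h import *
from scipy.spatial.transform import Rotation as R
from scipy.optimize import least_squares
def fk(q,p):
    h,lat,a2x,a2z,a3x,a3z,wx,wz,d6=p; q=np.radians(q)
    M=R.from_euler("z",q[0]);o=M.apply([0,lat,h]);P=[o]
    M=M*R.from_euler("y",q[1]);o=o+M.apply([a2x,0,a2z]);P+=[o]
    M=M*R.from_euler("y",-q[2]);o=o+M.apply([a3x,0,a3z]);P+=[o]
    M=M*R.from_euler("y",q[3]);o=o+M.apply([wx,0,wz]);P+=[o]
    M=M*R.from_euler("z",q[4]);o=o+M.apply([d6,0,0]);P+=[o]
    return np.array(P)
def fit():
    D=[json.loads(l) for l in open("log.jsonl")]
    p0=np.array([200,100,0,450,400,0,0,0,300.])
    return least_squares(lambda p:np.r_[np.concatenate([fk(d[0],p)[-1]-d[1] for d in D]),(p-p0)*1e-3],p0)
E
python3 - <<'E'
from fit import *
np.set_printoptions(precision=1,suppress=True)
s=log();print(s['t'],s['joints'],s['tcp_pos'],s['ee_rot'].round(3).tolist())
r=fit();print(r.x,r.cost);print(fk(s['joints'],r.x))
E
```

```text
3.65 [ 23.3  44.1  32.8 102.4 -39.2 124.8] [606.1 192.9 133.3] [[0.036, 0.999, -0.036], [0.708, -0.051, -0.704], [-0.705, -0.0, -0.709]]
[296.3 129.6  -0.  337.1 550.5  45.4 138.6   0.  303.3] 0.033421340260074546
[[-51.2 119.1 296.3]
 [164.1 211.7 538.6]
 [668.2 428.5 475.3]
 [617.  406.5 348.4]
 [606.1 192.9 133.3]]
```

Kinematic model fits to about 0.1 mm, and the arm clears the lamp along the whole push path. Lower to sliding height.

>>> move_arm(increments="0.6 2.15 0.1 3.2 0 0 0; 0.6 2.15 0.1 3.2 0 0 0; 0.6 0 0 0 0 0 0")

```text
t: 3.95
tcp_pos: [606.2, 175.9, 56.2]
ee_rot: [[0.037, 0.999, -0.039], [0.707, -0.054, -0.705], [-0.706, -0.002, -0.708]]
force: [-0.1, 0.1, -0.6]
width: 51.3
gripper_force: 0.0
```

```bash
python3 - <<'E'
from fit import *
np.set_printoptions(precision=1,suppress=True)
s=log();print(s['tcp_pos'],s['force'])
Rm=s['ee_rot'];xb=np.array([-.051,-.9987,0])
print("tool per 10mm xb",(Rm.T@xb*10).round(2),"per 10mm up",(Rm.T@[0,0,10]).round(2))
p=s['tcp_pos'];cv2.imwrite("pics/scene2.png",cv2.resize(manip.grab_frame("scene")[180:340,200:400],None,fx=3.5,fy=3.5)[:,:,::-1])
E
```

```text
[606.2 175.9  56.2] [-0.1  0.1 -0.6]
tool per 10mm xb [-7.1  0.   7.1] per 10mm up [-7.1 -0.  -7.1]
```

View pics/scene2.png

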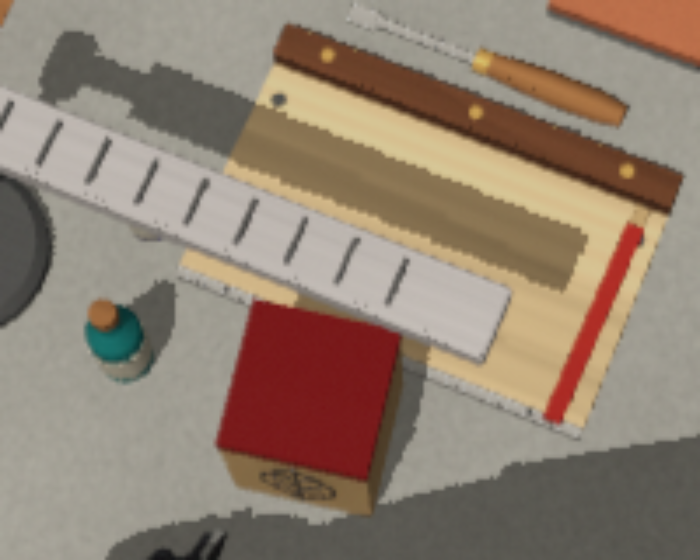

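Scene crop: block and paint bottle (115,340) untouched, finger tips at (190,545) behind the leaf face (300,485). Advance.

>>> move_arm(increments="0.6 -0.71 0 0.71 0 0 0; 0.6 -0.71 0 0.71 0 0 0; 0.6 -0.71 0 0.71 0 0 0; 0.6 -0.28 0 0.28 0 0 0; 0.6 -0.28 0 0.28 0 0 0; 0.6 -0.28 0 0.28 0 0 0; 0.6 -0.28 0 0.28 0 0 0; 0.6 -0.28 0 0.28 0 0 0; 0.6 0 0 0 0 0 0")

```text
t: 4.9
tcp_pos: [604.6, 127.9, 57.2]
ee_rot: [[0.036, 0.999, -0.036], [0.706, -0.051, -0.707], [-0.708, 0.0, -0.707]]
force: [-0.8, 0.1, 0.3]
width: 51.3
gripper_force: 0.1
```

```bash
cat > top.py <<'E'
from h import *
np.set_printoptions(precision=1,suppress=True)
s=manip.state();print(s['t'],s['tcp_pos'],s['force'])
for n in("scene","side"):
    for c in redtops(manip.grab_frame(n)):
        w=ray(n,c[:,0],150)[:,:2].astype(np.float32);r=cv2.minAreaRect(w)
        if r[0][1]>-100: print(n,r)
E
python3 top.py
```

```text
4.9 [604.6 127.9  57.2] [-0.8  0.1  0.3]
scene ((601.5519409179688, 71.73340606689453), (99.20597839355469, 100.43766021728516), 4.158865451812744)
```

>>> move_arm(increments="0.6 -0.28 0 0.28 0 0 0; 0.6 -0.28 0 0.28 0 0 0; 0.6 -0.21 0 0.21 0 0 0; 0.6 -0.21 0 0.21 0 0 0; 0.6 0 0 0 0 0 0")

```text
t: 5.5
tcp_pos: [603.9, 113.8, 57.3]
ee_rot: [[0.036, 0.999, -0.036], [0.706, -0.051, -0.707], [-0.708, -0.0, -0.707]]
force: [-0.2, -0.1, 0.3]
width: 51.1
gripper_force: 0.0
```

```bash
python3 top.py
```

```text
5.5 [603.9 113.8  57.3] [-0.2 -0.1  0.3]
scene ((598.3206787109375, 65.61868286132812), (91.48282623291016, 99.49784088134766), 88.8790512084961)
```

>>> move_arm(increments="0.6 -0.14 0 0.14 0 0 0; 0.6 -0.14 0 0.14 0 0 0; 0.6 0 0 0 0 0 0")

```text
t: 5.9
tcp_pos: [604.1, 110.7, 57.4]
ee_rot: [[0.037, 0.999, -0.035], [0.706, -0.051, -0.706], [-0.707, 0.001, -0.707]]
force: [1.7, 4.5, -0.4]
width: 51.2
gripper_force: 2.1
```

>>> move_arm(increments="0.6 -0.14 0 0.14 0 0 0; 0.6 -0.14 0 0.14 0 0 0; 0.6 0 0 0 0 0 0")

```text
t: 6.2
tcp_pos: [604.4, 109.1, 58.7]
ee_rot: [[0.037, 0.999, -0.032], [0.709, -0.049, -0.704], [-0.705, 0.003, -0.71]]
force: [-0.9, 20.6, 9.5]
width: 51.2
gripper_force: 10.6
```

```bash
python3 top.py
```

```text
6.2 [604.4 109.1  58.7] [-0.9 20.6  9.5]
scene ((598.5242919921875, 63.91117477416992), (84.8270492553711, 99.5842514038086), 86.78540802001953)
```

Block is at the fence and square (about −3°). Back off, rise to tipping height, touch.

>>> move_arm(increments="0.6 0.71 0 -0.71 0 0 0; 0.6 0.35 0 -0.35 0 0 0; 0.6 -1.5 0 -1.5 0 0 0; 0.6 -1.5 0 -1.5 0 0 0; 0.6 -1.45 0 -1.45 0 0 0; 0.6 -0.5 0 0.5 0 0 0; 0.6 -0.21 0 0.21 0 0 0; 0.6 0 0 0 0 0 0")

```text
t: 7.1
tcp_pos: [603.4, 110.8, 118.9]
ee_rot: [[0.036, 0.999, -0.037], [0.706, -0.052, -0.707], [-0.708, -0.001, -0.707]]
force: [0.9, 1.3, -1.0]
width: 51.3
gripper_force: 0.9
```

```bash
python3 top.py
```

```text
7.1 [603.4 110.8 118.9] [ 0.9  1.3 -1. ]
scene ((598.4942016601562, 65.49517822265625), (88.18510437011719, 99.20211791992188), 87.05836486816406)
```

>>> move_arm(increments="0.6 -0.21 0 0.21 0 0 0; 0.6 -0.21 0 0.21 0 0 0; 0.6 -0.21 0 0.21 0 0 0; 0.6 -0.21 0 0.21 0 0 0; 0.6 -0.21 0 0.21 0 0 0; 0.6 -0.21 0 0.21 0 0 0; 0.6 0 0 0 0 0 0")

```text
t: 7.9
tcp_pos: [602.9, 93.1, 120.2]
ee_rot: [[0.036, 0.999, -0.036], [0.706, -0.051, -0.707], [-0.708, 0.0, -0.707]]
force: [0.5, 2.0, 1.2]
width: 51.2
gripper_force: 1.5
```

```bash
python3 top.py; python3 - <<'E'
from h import *
cv2.imwrite("pics/side3.png",cv2.resize(manip.grab_frame("side")[170:390,220:450],None,fx=2.6,fy=2.6)[:,:,::-1])
E
```

```text
7.9 [602.9  93.1 120.2] [0.5 2.  1.2]
scene ((599.3321533203125, 53.604148864746094), (64.53309631347656, 100.625244140625), 86.66255950927734)
```

View pics/side3.png

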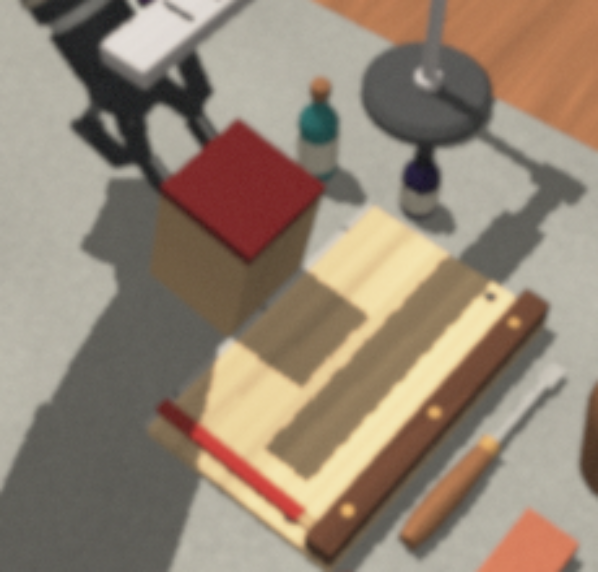

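Side crop: the block leans with its foot at the fence (230,335) and its red top at (240,190) moving over the board. Keep pushing.

>>> move_arm(increments="0.6 -0.21 0 0.21 0 0 0; 0.6 -0.21 0 0.21 0 0 0; 0.6 -0.21 0 0.21 0 0 0; 0.6 -0.21 0 0.21 0 0 0; 0.6 -0.21 0 0.21 0 0 0; 0.6 -0.21 0 0.21 0 0 0; 0.6 -0.21 0 0.21 0 0 0; 0.6 -0.21 0 0.21 0 0 0; 0.6 0 0 0 0 0 0")

```text
t: 8.95
tcp_pos: [601.5, 69.3, 120.0]
ee_rot: [[0.036, 0.999, -0.037], [0.706, -0.052, -0.707], [-0.708, -0.0, -0.707]]
force: [-0.4, 1.7, 1.1]
width: 51.4
gripper_force: 0.9
```

>>> move_arm(increments="0.6 -0.21 0 0.21 0 0 0; 0.6 -0.21 0 0.21 0 0 0; 0.6 -0.21 0 0.21 0 0 0; 0.6 -0.21 0 0.21 0 0 0; 0.6 -0.21 0 0.21 0 0 0; 0.6 -0.21 0 0.21 0 0 0; 0.6 -0.21 0 0.21 0 0 0; 0.6 -0.21 0 0.21 0 0 0; 0.6 0 0 0 0 0 0")

```text
t: 9.85
tcp_pos: [600.3, 45.7, 120.0]
ee_rot: [[0.036, 0.999, -0.037], [0.706, -0.052, -0.707], [-0.707, -0.0, -0.707]]
force: [0.3, -0.5, 0.1]
width: 51.4
gripper_force: 0.0
```

```bash
python3 - <<'E'
from h import *
s=manip.state();print(s['t'],s['tcp_pos'],s['force'])
cv2.imwrite("pics/side4.png",cv2.resize(manip.grab_frame("side")[170:390,220:450],None,fx=2.6,fy=2.6)[:,:,::-1])
E
```

```text
9.85 [600.31050403  45.66304107 120.00913639] [ 0.26706441 -0.45818299  0.0770368 ]
```

View pics/side4.png

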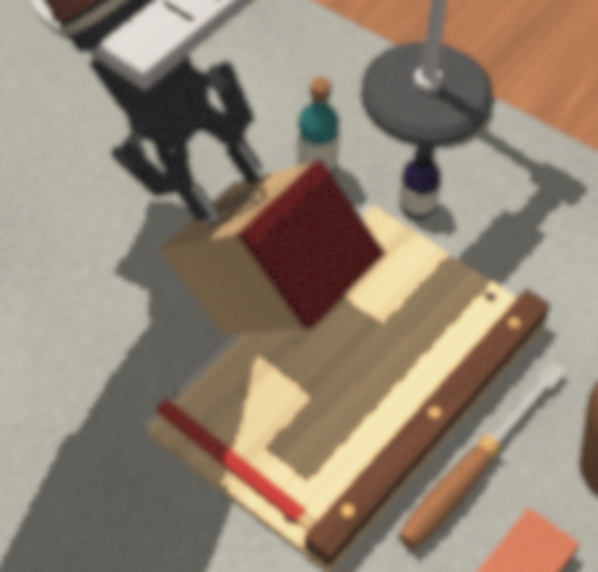

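Side crop: block is past the balance point and falling, red end at (310,245), fingers clear of it. Lift clear while it falls.

>>> move_arm(increments="0.6 -0.7 0 -2.1 0 0 0; 0.6 -0.7 0 -2.1 0 0 0; 0.6 0 0 -3 0 0 0; 0.6 0 0 -3 0 0 0; 0.6 0 0 0 0 0 0; 0.6 0 0 0 0 0 0; 0.6 0 0 0 0 0 0; 0.6 0 0 0 0 0 0")

```text
t: 10.7
tcp_pos: [603.2, 107.5, 201.1]
ee_rot: [[0.035, 0.999, -0.038], [0.705, -0.052, -0.707], [-0.708, -0.002, -0.706]]
force: [0.3, -1.3, 0.6]
width: 51.5
gripper_force: 0.0
```

```bash
python3 - <<'E'
from h import *
s=manip.state();print(s['t'],s['tcp_pos'],s['force'],(s['ee_rot']).round(3).tolist())
a=cv2.resize(manip.grab_frame("side")[170:390,220:450],None,fx=1.8,fy=1.8)
b=cv2.resize(manip.grab_frame("scene")[170:350,220:420],None,fx=1.9,fy=2.2)
cv2.imwrite("pics/both5.png",np.hstack([a,b[:396]])[:,:,::-1])
E
```

```text
10.7 [603.16161335 107.48249728 201.05864416] [ 0.32040282 -1.34247681  0.60132313] [[0.035, 0.999, -0.038], [0.705, -0.052, -0.707], [-0.708, -0.002, -0.706]]
```

View pics/both5.png

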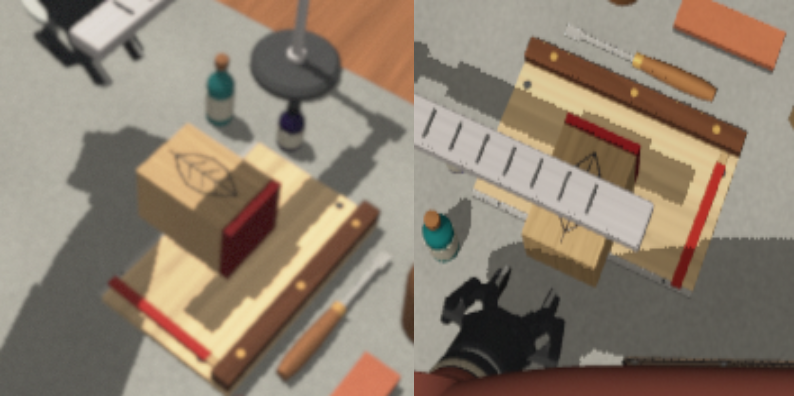

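Both views: the block lies flat on the board, leaf on top; red end in side crop from (222,277) to (275,185). It is short of the stop. Measure it.

```bash
cat > end.py <<'E'
from h import *
np.set_printoptions(precision=3,suppress=True)
s=manip.state();print(s['t'],s['tcp_pos'].round(1),s['force'].round(1))
im=manip.grab_frame("side");h=cv2.cvtColor(im,cv2.COLOR_RGB2HSV)
m=((h[...,0]<8)|(h[...,0]>172))&(h[...,1]>190)&(h[...,2]>40)&(h[...,2]<170)
m[:200]=0;m[350:]=0;m[:,:330]=0
cs,_=cv2.findContours(m.astype(np.uint8),cv2.RETR_EXTERNAL,cv2.CHAIN_APPROX_NONE)
c=max(cs,key=cv2.contourArea)
q=cv2.approxPolyDP(c,0.04*cv2.arcLength(c,True),True)[:,0];print(q.tolist(),cv2.contourArea(c))
O=np.array([585,6]);xb=np.array([-.051,-.9987]);yb=np.array([.9987,-.051])
for z in(12,112):
    w=ray("side",q,z)[:,:2]-O;print(z,np.c_[w@xb,w@yb].round(1).tolist())
E
python3 end.py
```

```text
10.8 [603.3 107.7 201.5] [-0.2  0.1 -0.4]
[[350, 311], [349, 312]] 0.0
12 [[94.3, -5.7], [94.2, -9.3]]
112 [[129.4, -57.8], [129.3, -61.1]]
```

```bash
sed -i 's/>190)&(h\[...,2\]>40)/>150)\&(h[...,2]>15)/; s/m\[350:\]=0;m\[:,:330\]=0/m[345:]=0;m[:,:335]=0/' end.py; python3 end.py
```

```text
10.85 [603.4 107.8 201.7] [-1.3 -0.3  0.2]
[[372, 271], [345, 297], [346, 322], [371, 295]] 650.0
12 [[64.8, 118.5], [61.5, 17.0], [105.4, -34.6], [104.9, 61.0]]
112 [[102.5, 55.5], [99.5, -37.1], [139.6, -84.2], [139.1, 3.1]]
```

Red end is at board x≈104, centre y≈+11, square within about 0.03 rad; it needs about 76 mm more. Descend behind it and approach.

>>> move_arm(increments="0.6 2.72 0 2.72 0 0 0; 0.6 2.72 0 2.72 0 0 0; 0.6 2.72 0 2.72 0 0 0; 0.6 2.72 0 2.72 0 0 0; 0.6 0 0 0 0 0 0; 0.6 -0.71 0 0.71 0 0 0; 0.6 -0.71 0 0.71 0 0 0; 0.6 -0.71 0 0.71 0 0 0; 0.6 -0.71 0 0.71 0 0 0; 0.6 0 0 0 0 0 0")

```text
t: 11.9
tcp_pos: [602.0, 66.6, 49.6]
ee_rot: [[0.038, 0.999, -0.036], [0.706, -0.053, -0.706], [-0.707, 0.002, -0.707]]
force: [-0.3, -0.1, 0.4]
width: 50.9
gripper_force: 0.0
```

>>> move_arm(increments="0.6 -0.28 0 0.28 0 0 0; 0.6 -0.28 0 0.28 0 0 0; 0.6 -0.28 0 0.28 0 0 0; 0.6 -0.28 0 0.28 0 0 0; 0.6 -0.28 0 0.28 0 0 0; 0.6 -0.28 0 0.28 0 0 0; 0.6 -0.28 0 0.28 0 0 0; 0.6 -0.28 0 0.28 0 0 0; 0.6 -0.28 0 0.28 0 0 0; 0.6 -0.28 0 0.28 0 0 0; 0.6 0 0 0 0 0 0")

```text
t: 13.0
tcp_pos: [599.5, 27.9, 48.5]
ee_rot: [[0.036, 0.999, -0.036], [0.706, -0.052, -0.707], [-0.708, 0.0, -0.706]]
force: [-0.3, -0.6, 0.1]
width: 51.1
gripper_force: 0.0
```

```bash
python3 end.py
```

```text
13.0 [599.5  27.9  48.5] [-0.3 -0.6  0.1]
[[380, 276], [352, 304], [351, 326], [378, 300]] 653.0
12 [[88.5, 119.0], [86.1, 12.4], [120.6, -35.5], [125.8, 60.4]]
112 [[124.2, 56.1], [121.9, -41.4], [153.4, -85.0], [158.2, 2.5]]
```

>>> move_arm(increments="0.6 -0.28 0 0.28 0 0 0; 0.6 -0.28 0 0.28 0 0 0; 0.6 -0.28 0 0.28 0 0 0; 0.6 -0.28 0 0.28 0 0 0; 0.6 -0.28 0 0.28 0 0 0; 0.6 -0.28 0 0.28 0 0 0; 0.6 -0.28 0 0.28 0 0 0; 0.6 -0.28 0 0.28 0 0 0; 0.6 -0.28 0 0.28 0 0 0; 0.6 -0.28 0 0.28 0 0 0; 0.6 0 0 0 0 0 0")

```text
t: 14.15
tcp_pos: [597.4, -11.7, 48.3]
ee_rot: [[0.036, 0.999, -0.037], [0.706, -0.052, -0.707], [-0.708, -0.0, -0.707]]
force: [0.7, -0.3, -0.3]
width: 51.2
gripper_force: 0.0
```

>>> move_arm(increments="0.6 -0.14 0 0.14 0 0 0; 0.6 -0.14 0 0.14 0 0 0; 0.6 -0.14 0 0.14 0 0 0; 0.6 0 0 0 0 0 0")

```text
t: 14.55
tcp_pos: [597.2, -17.2, 48.3]
ee_rot: [[0.036, 0.999, -0.036], [0.706, -0.051, -0.707], [-0.708, -0.0, -0.707]]
force: [0.1, -0.1, 0.2]
width: 51.1
gripper_force: 0.1
```

```bash
python3 end.py
```

```text
14.55 [597.2 -17.2  48.3] [ 0.1 -0.1  0.2]
[[397, 287], [370, 314], [368, 338], [393, 310]] 561.5
12 [[138.6, 119.3], [134.5, 17.7], [168.6, -35.2], [168.7, 60.7]]
112 [[169.9, 56.3], [166.1, -36.5], [197.3, -84.8], [197.4, 2.8]]
```

Red end at about 170; a few mm to go. Nudge in small steps, watching the force.

>>> move_arm(increments="0.6 -0.14 0 0.14 0 0 0; 0.6 -0.14 0 0.14 0 0 0; 0.6 -0.07 0 0.07 0 0 0; 0.6 0 0 0 0 0 0")

```text
t: 15.0
tcp_pos: [597.6, -19.4, 48.3]
ee_rot: [[0.036, 0.999, -0.034], [0.709, -0.049, -0.704], [-0.704, 0.001, -0.71]]
force: [-0.2, 20.1, 3.3]
width: 51.4
gripper_force: 9.8
```

>>> move_arm(increments="0.6 -0.14 0 0.14 0 0 0; 0.6 -0.07 0 0.07 0 0 0; 0.6 0 0 0 0 0 0")

```text
t: 15.3
tcp_pos: [597.7, -19.6, 48.2]
ee_rot: [[0.035, 0.999, -0.032], [0.712, -0.047, -0.701], [-0.701, 0.002, -0.713]]
force: [-3.8, 39.6, 9.1]
width: 51.6
gripper_force: 19.6
```

Firm contact at the stop. Withdraw.

>>> move_arm(increments="0.6 0.3 0 -0.3 0 0 0; 0.6 0.3 0 -0.3 0 0 0; 0.6 0.7 0 -0.7 0 0 0; 0.6 1.4 0 -1.4 0 0 0; 0.6 1.4 0 -1.4 0 0 0; 0.6 1.4 0 -1.4 0 0 0; 0.6 1.4 0 -1.4 0 0 0; 0.6 0 0 0 0 0 0; 0.6 0 0 0 0 0 0")

```text
t: 16.2
tcp_pos: [601.9, 72.6, 48.0]
ee_rot: [[0.035, 0.999, -0.036], [0.705, -0.05, -0.707], [-0.708, -0.0, -0.706]]
force: [0.4, -0.2, 0.4]
width: 51.0
gripper_force: 0.0
```

```bash
python3 end.py; python3 - <<'E'
from h import *
a=cv2.resize(manip.grab_frame("side")[170:390,220:450],None,fx=1.8,fy=1.8)
b=cv2.resize(manip.grab_frame("scene")[170:350,220:420],None,fx=1.9,fy=2.2)
cv2.imwrite("pics/both6.png",np.hstack([a,b[:396]])[:,:,::-1])
E
```

```text
16.2 [601.9  72.6  48. ] [ 0.4 -0.2  0.4]
[[398, 287], [371, 314], [369, 338], [396, 307]] 526.5
12 [[140.4, 120.8], [136.2, 19.2], [170.3, -33.8], [169.3, 71.9]]
112 [[171.5, 57.7], [167.7, -35.1], [198.9, -83.5], [197.9, 13.0]]
```

View pics/both6.png

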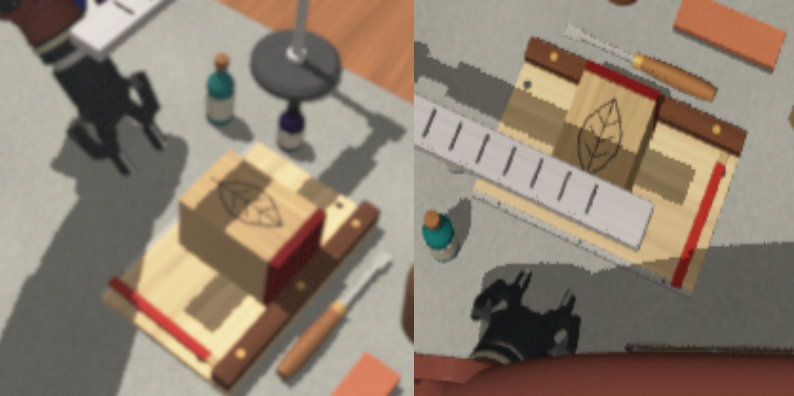

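Both views: the block lies flat with the leaf on top. Its red end meets the stop (side crop (270,300)), and the bystanders are where they were.

```bash
python3 -c "
from station import manip
print(manip.job_done())"
```

```text
the job is handed in; nothing more can be done
None
```

The job is handed in at about 16 s: the block was tipped over the fence, lies leaf-up on the board, and was pushed with 40 N so its red end sits against the stop; neither the lamp nor the other things appeared touched (the hand-in gave no verdict).

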